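Press drivers from the plywood rack back to their fitted seats

TASK

Pressing is finished: move the four steel press drivers, one by one, from the plywood rack into the row of grey seat blocks of their set, each into the seat whose recess is made for its head, smallest head to smallest recess and so on up to the largest. Leave each driver upright with its head fully down in the recess; set it down rather than letting it drop, let none fall over, and do not disturb the dropper bottle or the hex key set.

Things in the scene. Friction and masses are not known exactly. Their poses are not given: they have to be found in the camera images.
- driver_a: smallest of four steel press drivers standing head down: round head 20 mm across, 14 mm thick, then a shank 14 mm across with a dark band; 100 mm tall, 0.1 to 0.35 kg. Origin: centre of the head's underside; z up along the shank. Starts in one of four equal 5 mm deep counterbores of the plywood rack, 52 mm apart, floor 7 mm over the bench. Grip the shank 70 to 95 mm above the origin
- seat_a: fixed grey seat block for the smallest driver, one of four in a row in a black frame, order varies: 56.5 mm square, round recess 26 mm wide, 10 mm deep, chamfered, for the 20 mm head. Origin: centre of its underside, 4 mm over the bench; recess floor 6 mm, block top 16 mm above it; z up, the row runs along its y, 57 mm apart. Row and rack lie side by side
- driver_b: second smallest of four steel press drivers standing head down: round head 28 mm across, 14 mm thick, then a shank 14 mm across with a dark band; 100 mm tall, 0.1 to 0.35 kg. Origin: centre of the head's underside; z up along the shank. Starts in one of four equal 5 mm deep counterbores of the plywood rack, 52 mm apart, floor 7 mm over the bench. Grip the shank 70 to 95 mm above the origin
- seat_b: fixed grey seat block for the second smallest driver, one of four in a row in a black frame, order varies: 56.5 mm square, round recess 34 mm wide, 10 mm deep, chamfered, for the 28 mm head. Origin: centre of its underside, 4 mm over the bench; recess floor 6 mm, block top 16 mm above it; z up, the row runs along its y, 57 mm apart. Row and rack lie side by side
- driver_c: second largest of four steel press drivers standing head down: round head 36 mm across, 14 mm thick, then a shank 14 mm across with a dark band; 100 mm tall, 0.1 to 0.35 kg. Origin: centre of the head's underside; z up along the shank. Starts in one of four equal 5 mm deep counterbores of the plywood rack, 52 mm apart, floor 7 mm over the bench. Grip the shank 70 to 95 mm above the origin
- seat_c: fixed grey seat block for the second largest driver, one of four in a row in a black frame, order varies: 56.5 mm square, round recess 42 mm wide, 10 mm deep, chamfered, for the 36 mm head. Origin: centre of its underside, 4 mm over the bench; recess floor 6 mm, block top 16 mm above it; z up, the row runs along its y, 57 mm apart. Row and rack lie side by side
- driver_d: largest of four steel press drivers standing head down: round head 44 mm across, 14 mm thick, then a shank 14 mm across with a dark band; 100 mm tall, 0.1 to 0.35 kg. Origin: centre of the head's underside; z up along the shank. Starts in one of four equal 5 mm deep counterbores of the plywood rack, 52 mm apart, floor 7 mm over the bench. Grip the shank 70 to 95 mm above the origin
- seat_d: fixed grey seat block for the largest driver, one of four in a row in a black frame, order varies: 56.5 mm square, round recess 50 mm wide, 10 mm deep, chamfered, for the 44 mm head. Origin: centre of its underside, 4 mm over the bench; recess floor 6 mm, block top 16 mm above it; z up, the row runs along its y, 57 mm apart. Row and rack lie side by side
- dropper_bottle: bystander, not to be moved: white dropper bottle with an orange pointed cap, 39 mm across, 112 mm tall, standing behind the fixed steel lever press. That press is 430 mm tall and stands left of the racks (base x 0.45 to 0.67, y 0.05 to 0.23): pass above or round it. Origin: centre of its underside
- hex_keys: bystander, not to be moved: folding hex key set, 30 x 90 x 26 mm, lying on the fixed brown carton (130 mm tall, x 0.38 to 0.54, y -0.21 to -0.01) between robot and racks. Right of the racks, from y = -0.28, stands a fixed open crate 110 mm tall. Origin: centre of its underside
There are look-alikes about, which are no part of the job. What is shaped like the driver_c but pink or purple is not meant.

How it is judged:
At the end, for the whole second after the job is handed in: Each of the four drivers stands in the seat of its own size: its axis within 8 mm of the seat's centre, its underside within 3 mm of the recess floor, upright within 0.1 rad, at rest and released (horizontal distance between driver_a and seat_a below 0.008 m and z of driver_a in the frame of seat_a between 0.003 and 0.009 m and angle between each of driver_a, driver_b, driver_c, driver_d's own z axis and vertical below 0.1 rad and linear speed of each of driver_a, driver_b, driver_c, driver_d below 0.02 m/s and horizontal distance between driver_b and seat_b below 0.008 m and z of driver_b in the frame of seat_b between 0.003 and 0.009 m and horizontal distance between driver_c and seat_c below 0.008 m and z of driver_c in the frame of seat_c between 0.003 and 0.009 m and horizontal distance between driver_d and seat_d below 0.008 m and z of driver_d in the frame of seat_d between 0.003 and 0.009 m); the robot touches nothing.
It fails at once if a driver falls over (angle between any of driver_a, driver_b, driver_c, driver_d's own z axis and vertical above 1 rad).
It fails at once if a driver is dropped (falls freely, out of the fingers, faster than 0.6 m/s) ((linear speed of driver_a above 0.6 m/s and contact force between the fingers and driver_a below 0.1 N) or (linear speed of driver_b above 0.6 m/s and contact force between the fingers and driver_b below 0.1 N) or (linear speed of driver_c above 0.6 m/s and contact force between the fingers and driver_c below 0.1 N) or (linear speed of driver_d above 0.6 m/s and contact force between the fingers and driver_d below 0.1 N)).
It fails at once if the dropper bottle or the hex key set is shifted by more than 20 mm (distance of any of dropper_bottle, hex_keys from where it was at the start of the episode above 0.02 m).
It also fails if it takes over 115 s, if anything falls off the work surface, if the arm or the gripper's body presses on something with over 40 N, if the wrist force passes 120 N, or if a joint passes its speed limit or range.

ROBOT

A 6-joint arm with a two-finger parallel gripper is mounted at the origin on a cart in front of the work surface, level with it; the furniture and walls round the work are solid. World frame = base frame: x ahead of the robot, y to its left, z up, the work surface at z = 0. Lengths are in m, angles in rad, forces in N, time in s.
With the tool pointing down it reaches from about 0.375 to 0.9 m from the base axis. Payload 3.1 kg.
Tool frame: the origin (TCP) lies between the finger pads; the fingertips stand 22 mm ahead of it and the grasp point (between the pads) lies 3 mm ahead of it; z points along the fingers, y is the line along which they close (so a half turn about z gives the same grasp; the last joint's range is limited). The gripper opens to 87 mm and grips with 3 to 60 N. Pads are 19 mm wide; open, the fingers measure 117 mm over their backs; the gripper's body (75 mm by 190 mm) begins 51 mm behind the grasp point.
Start: joints at [0.94, 0.527, 1.433, -0, 1.181, -0.178], TCP at [0.273, 0.562, 0.245] pointing down, gripper open.
Joint ranges: [-3.08, 3.08], [-0.75, 2.2], [0.22, 2.44], [-1.43, 4.57], [0, 2.65], [-2.85, 2.85]. Speed limits (rad/s): [2.79, 2.79, 3.14, 3.14, 3.14, 3.14].

INTERFACE

Orientations are given as a unit quaternion [x, y, z, w].
In Python, from rig import robot gives the robot as it stands.
- The arm moves only by the tool move_arm, never from a script. Its argument "series" is text: rows parted by semicolons, each of 6 numbers parted by spaces: the shift along the tool's x, y, z in mm, then the turn, a rotation vector about the tool's x, y, z in degrees. In form: dx dy dz ax ay az; .... A call has 1 to 8 rows; each row is the pose to reach, as a shift and turn from the pose commanded when the call began, along the tool's axes at that moment; what a row does not reach only later rows make up. A row lasts 1/12 s, in which the tool goes at most 41.7 mm and 7.16 degrees, less where a joint would pass 70% of its speed; a pose out of reach is approached as far as the arm can. A call with a gripper value outside its range is refused whole. "jaw" is the opening, from 0 (shut) to 1 (fully open), set as the call begins (left out, the last holds). The fingers move at their own pace and stop on an object; "newtons" is the grip in N (left out, the last holds). Time passes only in rows, so rows that repeat a pose let the fingers close. It gives the time, the measured TCP pose, the force, the opening and the grip force at its end, in the units of the state.
- robot.get_obs(): the state, without advancing time (a new reading comes with each control period).
- robot.camera(name): name is "scene" or "top"; returns a dict with "img" (384x512x3 uint8, red, green, blue), "mtx" (3x3 intrinsics, pixels), "world_to_cam" (4x4, takes a point from world to camera coordinates). Camera axes: x right, y down, z forward; pixel columns grow to the right and rows downward; lengths in m; the calibration is good to about 2 mm. A picture is of the moment at which its call begins. There is no depth.
- robot.hand_in(): hands the job in; it is judged then, once.
Trained networks look in a picture, given as the dict that the camera call returned (one of the last four; its "shot" number tells which), for a name from the list of things; names that differ only in an ending like _2 or _b are one class to them, and where a whole thing is asked for, a point or a joint stands for the part that bears it (a point fixed in the world has none). Each returns a list of dicts, best first, with "p" (0 to 1); they miss things now and then, are a little off and sometimes report something else, mostly with a low value. They report only what shows in the picture. A call takes as long as a camera call. They do not tell look-alikes from the thing itself.
- robot.search_frame(picture, thing): "xyz" ([x, y, z] in m, in world coordinates, good to about 4 mm: the middle of the surface that is visible of it).
- robot.tip_of(picture, thing): "xyz" ([x, y, z] in m, in world coordinates, good to about 4 mm: a listed point, or the origin of a listed thing).
The state is a dict: "time": time; "q": joint angles; "joint_velocities": joint speeds; "joint_torque": joint torques, N m; "position": TCP position; "tool_rot": TCP orientation; "ft_force": force on the tool from outside, world axes, zero at the start; "moment": the same for the moment, N m; "grip_width": finger opening in m; "grip_force": force on a finger pad.
Only numpy, scipy, OpenCV 4.12 (cv2) and the standard library are available. Lean on these libraries where they do the work, as an engineer would, in place of code of your own. Each camera call takes 0.05 s, during which the arm holds its last target. There are 200 camera calls.

## Working session

There is one attempt and no reset: what is moved stays moved. The work goes in short steps, Python scripts to look and compute and a tool call to move; the robot and the scene stay as the last step left them, time stands still between calls to the robot, and variables do not carry over. Pictures are saved under pics/ and viewed, at most 14 in all, crops included, and the job is handed in when it is done.

Besides the shell and the picture viewer there is one more tool, called after ">>>" as name(argument=value, ...) on one line, values as JSON. move_arm: Moves the arm, as the interface text tells. Its arguments: {"type":"object","properties":{"series":{"type":"string"},"jaw":{"type":"number"},"newtons":{"type":"number"}},"required":["series"]}

```bash
mkdir -p pics; python3 - <<'E'
from rig import robot
import cv2,numpy as np
for n in ("scene","top"):
    p=robot.camera(n); cv2.imwrite(f"pics/{n}0.png",p["img"][:,:,::-1])
    print(n,np.round(p["mtx"],1).tolist(),np.round(p["world_to_cam"],3).tolist())
    for t in ["driver_a","seat_a","dropper_bottle","hex_keys"]:
        for f in (robot.search_frame,robot.tip_of):
            print(t,f.__name__,[(np.round(d["xyz"],3).tolist(),round(d["p"],2)) for d in f(p,t)])
o=robot.get_obs();print(o)
E
```

```text
scene [[407.3, 0.0, 253.9], [0.0, 407.3, 189.6], [0.0, 0.0, 1.0]] [[-0.351, 0.936, -0.009, 0.32], [0.825, 0.305, -0.476, -0.42], [-0.443, -0.174, -0.879, 1.267], [0.0, 0.0, 0.0, 1.0]]
driver_a call [([0.681, -0.2, 0.022], 0.75), ([0.684, -0.095, 0.072], 0.65), ([0.648, -0.34, 0.036], 0.63), ([0.688, -0.041, 0.038], 0.59), ([0.475, -0.339, 0.025], 0.51), ([0.608, -0.028, 0.02], 0.29)]
driver_a call [([0.681, -0.151, 0.008], 0.82), ([0.681, -0.042, 0.002], 0.75), ([0.677, -0.205, 0.004], 0.58), ([0.646, -0.341, 0.002], 0.56), ([0.681, -0.096, 0.011], 0.49), ([0.47, -0.341, 0.002], 0.45)]
seat_a call [([0.604, -0.084, 0.019], 0.92), ([0.602, -0.195, 0.02], 0.91), ([0.608, -0.023, 0.021], 0.9), ([0.604, -0.144, 0.008], 0.86)]
seat_a call [([0.604, -0.025, 0.006], 0.93), ([0.602, -0.138, 0.001], 0.79), ([0.6, -0.084, 0.003], 0.77), ([0.6, -0.195, 0.007], 0.56)]
dropper_bottle call [([0.754, 0.113, 0.067], 0.88)]
dropper_bottle call [([0.743, 0.118, 0.001], 0.89)]
hex_keys call [([0.417, -0.086, 0.146], 0.71), ([0.683, -0.044, 0.036], 0.18)]
hex_keys call [([0.417, -0.083, 0.129], 0.83)]
t
[... 972 characters left out ...]
]
{'time': 0.9, 'q': array([ 9.39510411e-01,  5.27438692e-01,  1.43267951e+00, -3.53389373e-06,
        1.18138856e+00, -1.78482848e-01]), 'joint_velocities': array([ 0.00073475,  0.00187231,  0.00057918,  0.00109048,  0.00091494,
       -0.0003176 ]), 'joint_torque': array([-3.23415679e-04, -4.39996362e+01, -1.76985294e+01,  6.33223378e-02,
        5.03865257e-02,  3.33197150e-06]), 'position': array([0.27339049, 0.56202673, 0.24459264]), 'tool_rot': array([2.24471695e-01, 9.74480608e-01, 3.88299100e-05, 1.84195354e-05]), 'ft_force': array([ 0.28226163, -0.02118364, -0.0958497 ]), 'moment': array([-0.00910281, -0.04469166,  0.01989393]), 'grip_force': 0.0, 'grip_width': 0.08676835550935055}
```

```bash
python3 - <<'E'
import cv2
a=cv2.imread("pics/top0.png");b=cv2.imread("pics/scene0.png")
cv2.imwrite("pics/top_c.png",cv2.resize(a[60:320,200:460],(600,600),interpolation=cv2.INTER_CUBIC))
E
```

```text
(no output)
```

View pics/scene0.png

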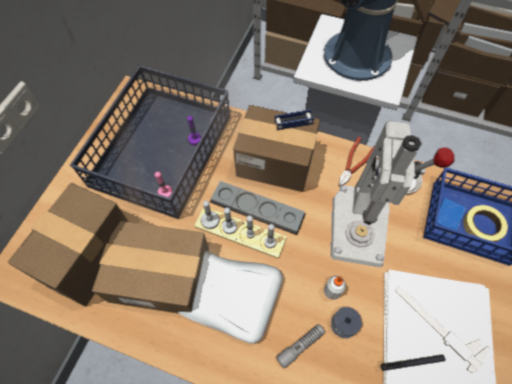

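View pics/top_c.png

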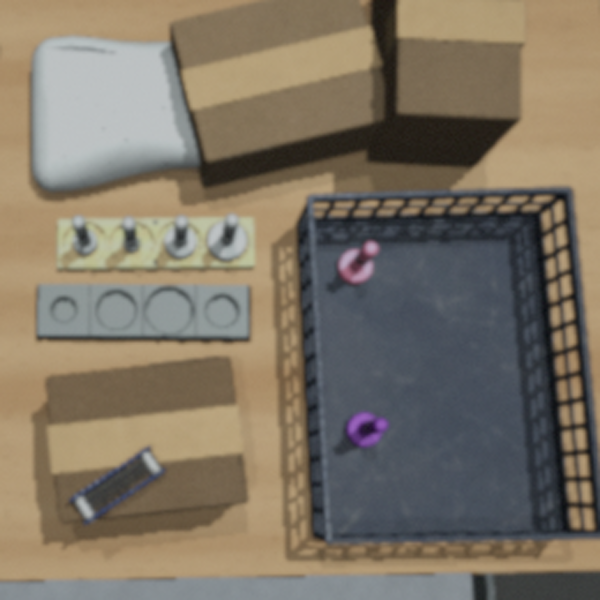

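```bash
cat > h.py <<'E'
import numpy as np,cv2
from scipy.spatial.transform import Rotation as R
def proj(p,X):
    X=np.atleast_2d(X); c=X@p["world_to_cam"][:3,:3].T+p["world_to_cam"][:3,3]
    u=c@p["mtx"].T; return u[:,:2]/u[:,2:]
def back(p,uv,z):
    W=np.asarray(p["world_to_cam"]);d=np.linalg.inv(p["mtx"])@[*uv,1]
    d=W[:3,:3].T@d;o=-W[:3,:3].T@W[:3,3];return o+d*(z-o[2])/d[2]
YAW=0.035
def seat(k):  # k=0.. from left
    c=np.array([.603,-.1095,0]);e=np.array([-np.sin(YAW),np.cos(YAW),0]);return c+e*(1.5-k)*.057
def slot(k):
    c=np.array([.679,-.124,0]);e=np.array([-np.sin(YAW),np.cos(YAW),0]);return c+e*(1.5-k)*.052
def ring(c,r,z):
    t=np.linspace(0,2*np.pi,40);return np.c_[c[0]+r*np.cos(t),c[1]+r*np.sin(t),0*t+z]
E
cat > ov.py <<'E'
from rig import robot
from h import *
out=[]
for n in ("top","scene"):
    p=robot.camera(n);u,v=proj(p,[.64,-.115,.03])[0];s=5 if n=="top" else 5
    x0,y0=int(u)-75,int(v)-55
    im=cv2.resize(p["img"][y0:y0+110,x0:x0+150,::-1],None,fx=s,fy=s,interpolation=cv2.INTER_CUBIC)
    def dr(P,col):cv2.polylines(im,[np.int32((proj(p,P)-[x0,y0]+.5)*s)],False,col,1)
    for k,r in enumerate((.013,.021,.025,.017)): dr(ring(seat(k),r,.02),(0,0,255))
    for k,r in enumerate((.014,.010,.018,.022)):
        dr(ring(slot(k),r,.021),(255,0,0)); dr(ring(slot(k),.007,.107),(0,200,0))
    cv2.imwrite(f"pics/ov_{n}.png",im)
E
python3 ov.py
```

```text
(no output)
```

View pics/ov_top.png

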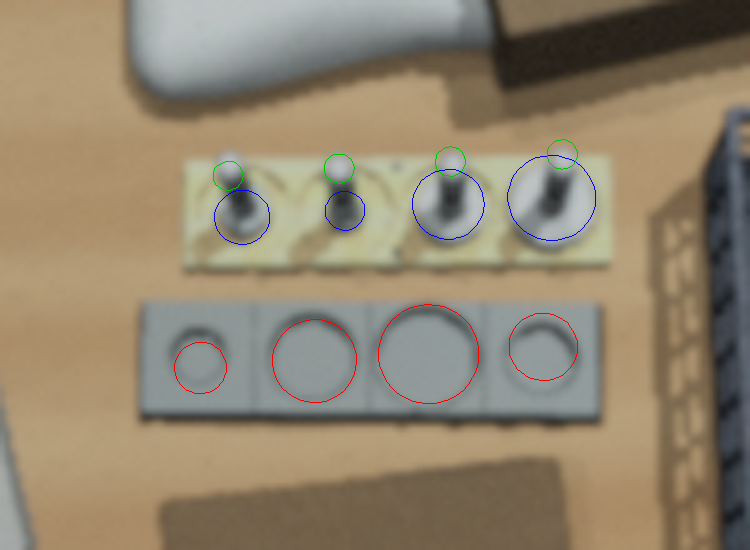

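View pics/ov_scene.png

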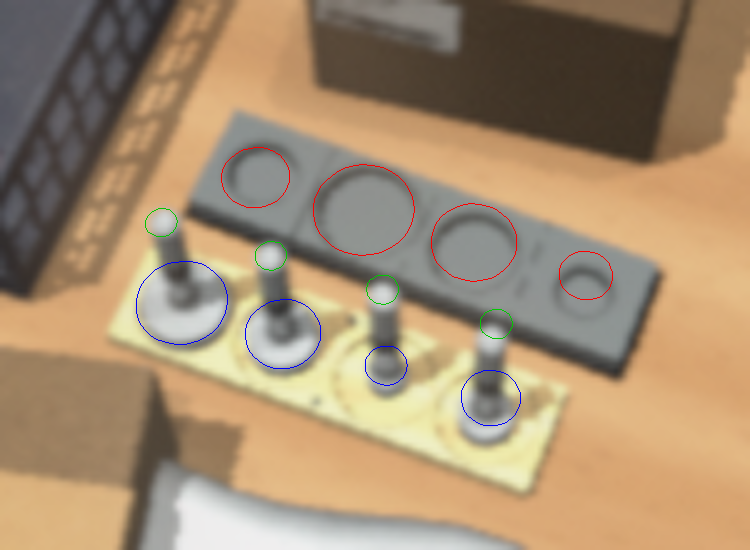

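```bash
cat > fit.py <<'E'
from rig import robot
from h import *
from scipy.optimize import least_squares
P={n:robot.camera(n) for n in("top","scene")}
off={n:(proj(P[n],[.64,-.115,.03])[0].astype(int)-[75,55]) for n in P}
def px(n,l): return np.array(l)/5-.5+off[n]
S={"top":px("top",[(140,302),(601,302),(601,414),(140,414)]),"scene":px("scene",[(663,268),(237,112),(190,210),(618,372)])}
T={"top":px("top",[(230,163),(340,164),(451,158),(562,152)]),"scene":px("scene",[(490,337),(381,288),(270,256),(162,222)])}
# seat corners: far-left, far-right, near-right, near-left in top view (far = +x)
def fr(q):
    c,s=np.cos(q[2]),np.sin(q[2]);return np.array([[c,-s],[s,c]])
def seatc(q,n):
    L=(.057*3+.0565)/2;w=.0565/2
    xy=np.array([(w,L),(w,-L),(-w,-L),(-w,L)])
    if n=="scene": xy=np.array([(-w,L),(-w,-L),(w,-L),(w,L)])
    # scene: camera faces robot; upper points = near robot
    if n=="scene": xy=xy
    return np.c_[xy@fr(q).T+q[:2],np.full(4,.02)]
def rack(q,n):
    y=(1.5-np.arange(4))*.052
    return np.c_[np.c_[0*y,y]@fr(q).T+q[:2],np.full(4,.107)]
for name,M,f,x0 in(("seats",S,seatc,[.603,-.11,0]),("rack",T,rack,[.679,-.124,0])):
    for ns in (("top",),("scene",),("top","scene")):
        r=least_squares(lambda q:np.concatenate([(proj(P[n],f(q,n))-M[n]).ravel() for n in ns]),x0)
        print(name,ns,np.round(r.x,4),np.round(r.fun.reshape(-1,2),1).tolist())
# box near-left bottom corner in top view
print(robot.get_obs()["time"])
E
python3 fit.py
```

```text
seats ('top',) [ 0.6029 -0.1085 -0.0268] [[0.7, 0.1], [-0.6, -0.0], [-0.3, 0.0], [0.2, -0.0]]
seats ('scene',) [ 0.6087 -0.1053 -0.0387] [[-0.3, 0.5], [-0.1, 0.5], [-0.4, -0.7], [0.7, -0.3]]
seats ('top', 'scene') [ 0.6056 -0.107  -0.0333] [[0.1, -1.2], [-1.2, -0.8], [-1.0, -0.7], [-0.5, -1.4], [-0.6, -1.0], [-0.4, -0.5], [-0.5, -1.8], [0.6, -1.9]]
rack ('top',) [ 0.6818 -0.1244  0.0056] [[-0.3, 0.4], [-0.0, -0.6], [0.1, -0.1], [0.2, 0.3]]
rack ('scene',) [ 0.6805 -0.1244 -0.0057] [[0.4, -0.8], [-0.3, 1.3], [-0.1, 0.1], [-0.0, -0.6]]
rack ('top', 'scene') [ 0.6812 -0.1244  0.    ] [[-0.3, 0.5], [-0.0, -0.4], [0.1, 0.2], [0.3, 0.7], [0.4, -0.7], [-0.3, 1.5], [-0.2, 0.4], [-0.2, -0.2]]
1.1
```

```bash
cat >> h.py <<'E'
def tri(ps,uvs):
    M=[np.asarray(p["mtx"])@np.asarray(p["world_to_cam"])[:3] for p in ps]
    X=cv2.triangulatePoints(M[0],M[1],np.float64(uvs[0]).reshape(2,1),np.float64(uvs[1]).reshape(2,1))[:,0];return X[:3]/X[3]
def cmd(obs,pos,yaw):
    """one row (mm,deg) to reach TCP pos, tool down, tool y at yaw"""
    Rn=R.from_quat(obs["tool_rot"]);c,s=np.cos(yaw),np.sin(yaw)
    Rt=R.from_matrix(np.array([[-s,c,0],[c,s,0],[0,0,-1.]]).T if 0 else np.c_[[-s,c,0],[c,s,0],[0,0,-1]])
    return np.round(Rn.inv().apply(np.array(pos)-obs["position"])*1000,1),np.round((Rn.inv()*Rt).as_rotvec(degrees=True),1)
E
cat >> fit.py <<'E'
ps=[P["top"],P["scene"]]
print("box",tri(ps,[(286.7,130.2),(207,233)]))
for k in range(4):
    print(k,np.round(tri(ps,[T["top"][k],T["scene"][k]]),4),[np.round(back(P[n],T[n][k],.107)[:2],4).tolist() for n in P])
o=robot.get_obs()
print(cmd(o,[.273,.562,.53],1.118),cmd(o,[.68,-.1,.53],0))
E
python3 fit.py|tail -6
```

```text
box [ 0.74210787 -0.17270676  0.09539101]
0 [ 0.6826 -0.0468  0.106 ] [[0.6824, -0.047], [0.683, -0.0466]]
1 [ 0.6793 -0.0984  0.1108] [[0.6803, -0.0984], [0.6776, -0.099]]
2 [ 0.681 -0.15   0.109] [[0.6816, -0.1502], [0.6802, -0.1503]]
3 [ 0.6823 -0.2015  0.109 ] [[0.6829, -0.2019], [0.6814, -0.2018]]
(array([ 3.000e-01, -2.000e-01, -2.855e+02]), array([-0., -0.,  0.])) (array([-655.3, -417.4, -285.5]), array([-0. ,  0. , 64.1]))
```

>>> move_arm(series="0 0 -265 0 0 0;0 0 -265 0 0 0;0 0 -265 0 0 0;0 0 -265 0 0 0;0 0 -265 0 0 0;0 0 -265 0 0 0;0 0 -265 0 0 0;0 0 -265 0 0 0", jaw=1)

```text
time: 1.87
position: [0.274, 0.5631, 0.5161]
tool_rot: [0.224, 0.974, 0.006, 0.002]
ft_force: [0.4, 0.0, 0.2]
grip_width: 0.0871
grip_force: 0.0
```

>>> move_arm(series="-655 -417 -265 0 0 64;-655 -417 -265 0 0 64;-655 -417 -265 0 0 64;-655 -417 -265 0 0 64;-655 -417 -265 0 0 64;-655 -417 -265 0 0 64;-655 -417 -265 0 0 64;-655 -417 -265 0 0 64")

```text
time: 2.53
position: [0.4389, 0.2915, 0.6163]
tool_rot: [0.666, 0.746, -0.001, -0.001]
ft_force: [0.6, 1.1, -0.3]
grip_width: 0.0872
grip_force: 0.0
```

```bash
cat > g.py <<'E'
import sys
from rig import robot
from h import *
o=robot.get_obs();a=list(map(float,sys.argv[1:]))
print(o["time"],cmd(o,a[:3],a[3]))
E
python3 g.py .682 -.047 .25 -.033
```

```text
2.5333 (array([-363.3,  204.7,  366. ]), array([-0.2,  0.1,  8.3]))
```

>>> move_arm(series="-363 205 0 0 0 8;-363 205 0 0 0 8;-363 205 0 0 0 8;-363 205 0 0 0 8;-363 205 0 0 0 8;-363 205 0 0 0 8;-363 205 0 0 0 8;-363 205 0 0 0 8", jaw=0.5)

```text
time: 3.2
position: [0.6363, 0.0224, 0.6154]
tool_rot: [0.715, 0.699, -0.001, -0.001]
ft_force: [1.1, 0.4, 1.1]
grip_width: 0.0459
grip_force: 0.0
```

```bash
python3 g.py .682 -.047 .25 -.033
```

```text
3.2 (array([-68.6,  48.3, 365.2]), array([-0.2, -0. ,  0.6]))
```

>>> move_arm(series="-68 48 0 0 0 0;-68 48 0 0 0 0;-68 48 0 0 0 0;-68 48 365 0 0 0;-68 48 365 0 0 0;-68 48 365 0 0 0;-68 48 365 0 0 0;-68 48 365 0 0 0")

```text
time: 3.87
position: [0.6807, -0.0443, 0.4053]
tool_rot: [0.715, 0.699, -0.001, -0.001]
ft_force: [0.4, -1.0, -0.7]
grip_width: 0.0437
grip_force: 0.0
```

```bash
python3 g.py .682 -.047 .096 -.033
```

```text
3.8667 (array([ -2.8,   2.2, 309.3]), array([-0.2, -0. ,  0.6]))
```

>>> move_arm(series="-1 1 180 0 0 0;-1 1 180 0 0 0;-1 1 180 0 0 0;-1 1 180 0 0 0;-1 1 180 0 0 0;-1 1 180 0 0 0;-1 1 180 0 0 0;-1 1 180 0 0 0")

```text
time: 4.53
position: [0.6839, -0.0458, 0.2302]
tool_rot: [0.715, 0.699, 0.001, 0.001]
ft_force: [0.8, -0.4, -0.9]
grip_width: 0.0434
grip_force: 0.0
```

```bash
python3 g.py .682 -.047 .096 -.033;python3 - <<'E'
from rig import robot
import cv2,numpy as np
p=robot.camera("scene");cv2.imwrite("pics/s1.png",cv2.resize(p["img"][150:280,180:340,::-1],None,fx=4,fy=4))
E
```

```text
4.5333 (array([ -1.1,  -2.2, 134.2]), array([0.1, 0. , 0.7]))
```

View pics/s1.png

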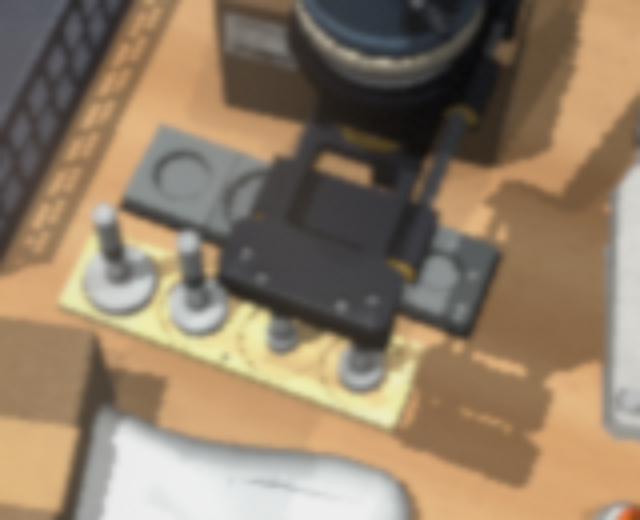

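>>> move_arm(series="-1 -2 35 0 0 0;-1 -2 70 0 0 0;-1 -2 100 0 0 0;-1 -2 120 0 0 0;-1 -2 130 0 0 0;-1 -2 134 0 0 0;-1 -2 134 0 0 0;-1 -2 134 0 0 0")

```text
time: 5.25
position: [0.6826, -0.047, 0.097]
tool_rot: [0.715, 0.699, 0.001, 0.002]
ft_force: [0.2, 0.7, -0.0]
grip_width: 0.0434
grip_force: 0.0
```

>>> move_arm(series="0 0 0 0 0 0;0 0 0 0 0 0;0 0 0 0 0 0;0 0 0 0 0 0;0 0 0 0 0 0;0 0 0 0 0 0", jaw=0, newtons=25)

```text
time: 5.75
position: [0.6812, -0.0467, 0.0951]
tool_rot: [0.715, 0.699, 0.0, 0.0]
ft_force: [0.7, -0.1, -0.0]
grip_width: 0.0132
grip_force: 25.0
```

>>> move_arm(series="0 0 -30 0 0 0;0 0 -70 0 0 0;0 0 -110 0 0 0;0 0 -130 0 0 0;0 0 -130 0 0 0;0 0 -130 0 0 0")

```text
time: 6.25
position: [0.6812, -0.0467, 0.2258]
tool_rot: [0.715, 0.699, 0.001, 0.001]
ft_force: [-0.1, -0.2, -2.2]
grip_width: 0.0131
grip_force: 25.0
```

```bash
python3 g.py .601 -.1935 .225 -.033
```

```text
6.25 (array([-148.5,  -77.1,    0.8]), array([0.1, 0. , 0.7]))
```

>>> move_arm(series="-40 -20 0 0 0 0.7;-78 -40 0 0 0 0.7;-115 -60 0 0 0 0.7;-140 -73 0 0 0 0.7;-148 -77 0 0 0 0.7;-148 -77 30 0 0 0.7;-148 -77 60 0 0 0.7;-148 -77 60 0 0 0.7")

```text
time: 6.92
position: [0.5953, -0.1906, 0.1568]
tool_rot: [0.719, 0.695, -0.003, -0.008]
ft_force: [-1.5, 1.6, -3.0]
grip_width: 0.0133
grip_force: 25.0
```

>>> move_arm(series="0 0 20 0 0 0;0 0 40 0 0 0;0 0 40 0 0 0;0 0 40 0 0 0")

```text
time: 7.25
position: [0.5997, -0.1918, 0.1235]
tool_rot: [0.719, 0.695, -0.001, -0.002]
ft_force: [-0.7, 0.5, -0.7]
grip_width: 0.0132
grip_force: 25.0
```

```bash
cat > look.py <<'E'
# overlay: held driver's head ring at measured TCP; seat ring k
import sys
from rig import robot
from h import *
k=int(sys.argv[1]);rs=float(sys.argv[2]);rh=float(sys.argv[3]);tag=sys.argv[4]
o=robot.get_obs();t=o["position"];print(o["time"],t)
ims=[]
c=np.array([.604,-.108,0])+np.array([.033,1,0])*(1.5-k)*.057
for n in("top","scene"):
    p=robot.camera(n);u,v=proj(p,[c[0],c[1],.03])[0];s=8;x0,y0=int(u)-25,int(v)-30
    im=cv2.resize(p["img"][y0:y0+60,x0:x0+50,::-1],None,fx=s,fy=s,interpolation=cv2.INTER_CUBIC)
    def dr(P,col):cv2.polylines(im,[np.int32((proj(p,P)-[x0,y0]+.5)*s)],False,col,1)
    dr(ring(c,rs,.02),(0,0,255)); z=t[2]-.088
    dr(ring(t,rh,z),(255,0,0));dr(ring(t,rh,z+.014),(255,0,0))
    ims.append(im)
cv2.imwrite(f"pics/{tag}.png",np.hstack(ims))
E
python3 look.py 3 .017 .014 lb; python3 g.py .601 -.1935 .098 -.033
```

```text
7.25 [ 0.59971154 -0.19183986  0.12348513]
7.35 (array([-0.7, -0.4, 27.7]), array([ 0.1,  0. , -0. ]))
```

View pics/lb.png

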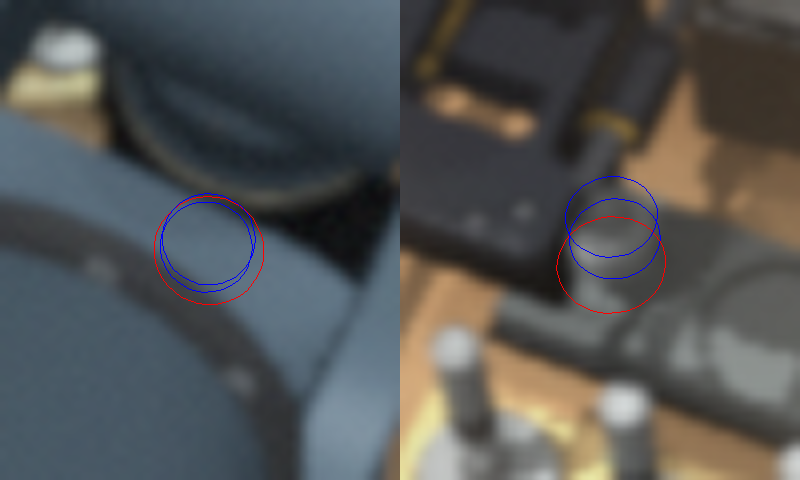

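```bash
cat > ov2.py <<'E'
from rig import robot
from h import *
rs=(.013,.021,.025,.017);out=[]
for n in ("top","scene"):
    p=robot.camera(n);src=cv2.imread(f"pics/{n}0.png");u,v=proj(p,[.604,-.108,.02])[0]
    h=25 if n=="top" else 37
    x0,y0=int(u)-50,int(v)-h;s=8 
    g=cv2.cvtColor(src[y0:y0+2*h,x0:x0+100],cv2.COLOR_BGR2GRAY)
    g=cv2.createCLAHE(3,(4,4)).apply(cv2.resize(g,None,fx=s,fy=s,interpolation=cv2.INTER_CUBIC))
    im=cv2.cvtColor(g,cv2.COLOR_GRAY2BGR)
    for k in range(4):
        c=np.array([.604,-.108,0])+np.array([.033,1,0])*(1.5-k)*.057
        for z,col in((.02,(0,0,255)),(.010,(0,255,255))):
            cv2.polylines(im,[np.int32((proj(p,ring(c,rs[k],z))-[x0,y0]+.5)*s)],False,col,1)
    out.append(im)
im=np.vstack(out);print(im.shape);cv2.imwrite("pics/ov2.png",cv2.resize(im,None,fx=.6,fy=.6) if im.shape[0]>1000 else cv2.resize(im,(int(800*600/im.shape[0]),600)))
E
python3 ov2.py
```

```text
(992, 800, 3)
```

View pics/ov2.png

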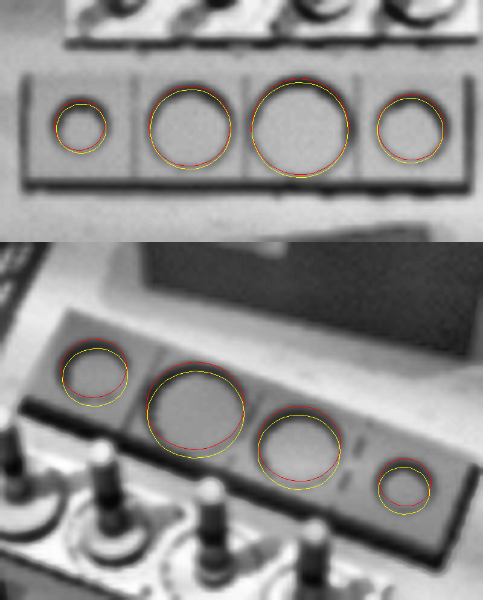

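>>> move_arm(series="-1 0 6 0 0 0;-1 0 12 0 0 0;-1 0 18 0 0 0;-1 0 22 0 0 0;-1 0 22 0 0 0")

```text
time: 7.87
position: [0.5998, -0.1935, 0.1014]
tool_rot: [0.719, 0.695, -0.0, -0.001]
ft_force: [-0.0, -0.4, -1.9]
grip_width: 0.0133
grip_force: 25.0
```

```bash
python3 g.py .601 -.1935 .0985 -.033
```

```text
7.8667 (array([0.1, 1.2, 2.9]), array([-0.1, -0.1, -0.1]))
```

>>> move_arm(series="0 1 1 0 0 0;0 1 2 0 0 0;0 1 3 0 0 0;0 1 3.3 0 0 0;0 1 3.3 0 0 0")

```text
time: 8.28
position: [0.6018, -0.194, 0.0996]
tool_rot: [0.719, 0.695, 0.0, 0.0]
ft_force: [-0.8, 0.0, -1.6]
grip_width: 0.0133
grip_force: 25.0
```

>>> move_arm(series="0 0 1 0 0 0;0 0 1.5 0 0 0;0 0 1.5 0 0 0;0 0 1.5 0 0 0")

```text
time: 8.62
position: [0.6018, -0.194, 0.0981]
tool_rot: [0.719, 0.695, 0.0, 0.0]
ft_force: [0.6, 0.7, -1.8]
grip_width: 0.013
grip_force: 25.0
```

>>> move_arm(series="0 0 0.5 0 0 0;0 0 0.8 0 0 0;0 0 0.8 0 0 0")

```text
time: 8.87
position: [0.602, -0.1941, 0.098]
tool_rot: [0.719, 0.695, 0.0, 0.0]
ft_force: [-0.8, 0.9, 3.4]
grip_width: 0.0131
grip_force: 25.0
```

>>> move_arm(series="0 0 0 0 0 0;0 0 0 0 0 0;0 0 0 0 0 0;0 0 0 0 0 0", jaw=0.4)

```text
time: 9.2
position: [0.6017, -0.194, 0.097]
tool_rot: [0.719, 0.695, -0.0, -0.0]
ft_force: [0.7, -0.0, 0.0]
grip_width: 0.0311
grip_force: 0.0
```

>>> move_arm(series="0 0 -20 0 0 0;0 0 -50 0 0 0;0 0 -90 0 0 0;0 0 -125 0 0 0;0 0 -125 0 0 0;0 0 -125 0 0 0")

```text
time: 9.7
position: [0.6032, -0.1948, 0.2251]
tool_rot: [0.719, 0.695, 0.001, 0.003]
ft_force: [-1.0, 0.1, -0.6]
grip_width: 0.0349
grip_force: 0.0
```

```bash
python3 g.py .682 -.2017 .223 -.033; python3 - <<'E'
from rig import robot
from h import *
p=robot.camera("scene");cv2.imwrite("pics/s2.png",cv2.resize(p["img"][150:280,180:340,::-1],None,fx=4,fy=4))
E
```

```text
9.7 (array([-4.3, 78.9,  2.5]), array([ 0.3,  0.2, -0. ]))
```

View pics/s2.png

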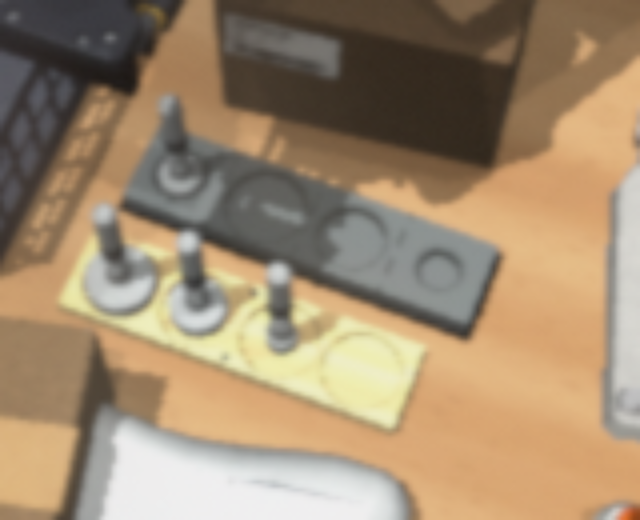

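>>> move_arm(series="-3 40 0 0 0 0;-4 70 0 0 0 0;-4 78 0 0 0 0;-4 78 30 0 0 0;-4 78 60 0 0 0;-4 78 80 0 0 0;-4 78 80 0 0 0;-4 78 80 0 0 0")

```text
time: 10.42
position: [0.6776, -0.1999, 0.1392]
tool_rot: [0.719, 0.695, -0.001, -0.003]
ft_force: [0.2, -0.2, 0.5]
grip_width: 0.0349
grip_force: 0.0
```

```bash
python3 g.py .682 -.2017 .096 -.033
```

```text
10.4167 (array([-1.8,  4.7, 43.1]), array([-0.4, -0.1, -0.1]))
```

>>> move_arm(series="-1 3 15 0 0 0;-1 3 30 0 0 0;-1 3 40 0 0 0;-1 3 43 0 0 0;-1 3 43 0 0 0;-1 3 43 0 0 0")

```text
time: 10.92
position: [0.683, -0.202, 0.0999]
tool_rot: [0.719, 0.695, 0.0, 0.001]
ft_force: [0.8, 0.4, 0.4]
grip_width: 0.0349
grip_force: 0.0
```

>>> move_arm(series="0 0 0 0 0 0;0 0 0 0 0 0;0 0 0 0 0 0;0 0 0 0 0 0;0 0 0 0 0 0;0 0 0 0 0 0", jaw=0)

```text
time: 11.42
position: [0.682, -0.2018, 0.0995]
tool_rot: [0.719, 0.695, -0.0, -0.0]
ft_force: [-2.5, 1.2, 1.3]
grip_width: 0.0134
grip_force: 24.7
```

>>> move_arm(series="0 0 -30 0 0 0;0 0 -70 0 0 0;0 0 -105 0 0 0;0 0 -120 0 0 0;0 0 -120 0 0 0;0 0 -120 0 0 0")

```text
time: 11.92
position: [0.6826, -0.2017, 0.2194]
tool_rot: [0.719, 0.695, 0.0, 0.0]
ft_force: [-0.4, 0.6, -3.4]
grip_width: 0.0132
grip_force: 24.9
```

```bash
python3 g.py .603 -.1365 .118 -.033
```

```text
11.9167 (array([ 62.5, -81.9, 101.3]), array([ 0.1,  0. , -0. ]))
```

>>> move_arm(series="25 -32 0 0 0 0;48 -63 0 0 0 0;62 -81 0 0 0 0;62 -81 0 0 0 0;62 -81 30 0 0 0;62 -81 65 0 0 0;62 -81 90 0 0 0;62 -81 95 0 0 0")

```text
time: 12.58
position: [0.5989, -0.1352, 0.1171]
tool_rot: [0.719, 0.695, -0.003, -0.007]
ft_force: [-1.3, 1.3, -3.2]
grip_width: 0.0134
grip_force: 25.0
```

>>> move_arm(series="0 0 2 0 0 0;0 0 4 0 0 0;0 0 4 0 0 0")

```text
time: 12.83
position: [0.6046, -0.1375, 0.1208]
tool_rot: [0.719, 0.695, 0.0, 0.001]
ft_force: [0.3, 0.5, -3.0]
grip_width: 0.0136
grip_force: 25.0
```

```bash
python3 g.py .603 -.1365 .1025 -.033
```

```text
12.8333 (array([ 0.9, -1.7, 18.3]), array([ 0.1,  0. , -0.1]))
```

>>> move_arm(series="0.5 -1 4 0 0 0;0.5 -1 8 0 0 0;0.5 -1 12 0 0 0;0.5 -1 14 0 0 0;0.5 -1 14 0 0 0;0.5 -1 14 0 0 0")

```text
time: 13.33
position: [0.6027, -0.1365, 0.1062]
tool_rot: [0.719, 0.695, -0.0, -0.0]
ft_force: [0.3, 0.2, -3.7]
grip_width: 0.0135
grip_force: 25.0
```

No contact with the head 6 mm below the block top, so it is in the recess; lower the rest.

>>> move_arm(series="0 0 1 0 0 0;0 0 2 0 0 0;0 0 3 0 0 0;0 0 4 0 0 0;0 0 4 0 0 0;0 0 4 0 0 0")

```text
time: 13.83
position: [0.603, -0.1367, 0.1027]
tool_rot: [0.719, 0.695, 0.0, 0.0]
ft_force: [-0.5, -0.3, -0.9]
grip_width: 0.0132
grip_force: 25.0
```

Force has begun to unload. Release, lift, and go to c (.681, -.150).

>>> move_arm(series="0 0 0.4 0 0 0;0 0 0.4 0 0 0;0 0 0.4 0 0 0;0 0 0.4 0 0 0", jaw=0.4)

```text
time: 14.17
position: [0.6028, -0.1365, 0.102]
tool_rot: [0.719, 0.695, 0.0, 0.0]
ft_force: [-0.9, -0.2, 0.3]
grip_width: 0.0309
grip_force: 0.0
```

>>> move_arm(series="0 0 -20 0 0 0;0 0 -50 0 0 0;0 0 -90 0 0 0;0 0 -115 0 0 0;0 0 -115 0 0 0;0 0 -115 0 0 0")

```text
time: 14.67
position: [0.6037, -0.1368, 0.219]
tool_rot: [0.719, 0.695, 0.001, 0.002]
ft_force: [0.6, 0.0, -0.5]
grip_width: 0.035
grip_force: 0.0
```

```bash
python3 g.py .681 -.1502 .218 -.033
```

```text
14.6667 (array([-10.7,  77.7,   1.3]), array([ 0.2,  0.1, -0. ]))
```

>>> move_arm(series="-5 40 0 0 0 0;-9 70 0 0 0 0;-11 78 0 0 0 0;-11 78 0 0 0 0;-11 78 30 0 0 0;-11 78 60 0 0 0;-11 78 80 0 0 0;-11 78 80 0 0 0")

```text
time: 15.33
position: [0.6745, -0.1482, 0.1302]
tool_rot: [0.719, 0.695, -0.003, -0.007]
ft_force: [-0.9, 0.8, -0.7]
grip_width: 0.0351
grip_force: 0.0
```

>>> move_arm(series="0 0 15 0 0 0;0 0 30 0 0 0;0 0 39 0 0 0;0 0 39 0 0 0;0 0 39 0 0 0;0 0 39 0 0 0")

```text
time: 15.83
position: [0.6807, -0.1504, 0.099]
tool_rot: [0.719, 0.695, 0.0, 0.001]
ft_force: [0.6, 0.3, 1.0]
grip_width: 0.0351
grip_force: 0.0
```

```bash
python3 g.py .681 -.1502 .098 -.033; python3 - <<'E'
from rig import robot
from h import *
p=robot.camera("scene");cv2.imwrite("pics/s3.png",cv2.resize(p["img"][150:280,180:340,::-1],None,fx=4,fy=4))
E
```

```text
15.8333 (array([0.2, 0.3, 1. ]), array([ 0.1,  0. , -0.1]))
```

View pics/s3.png

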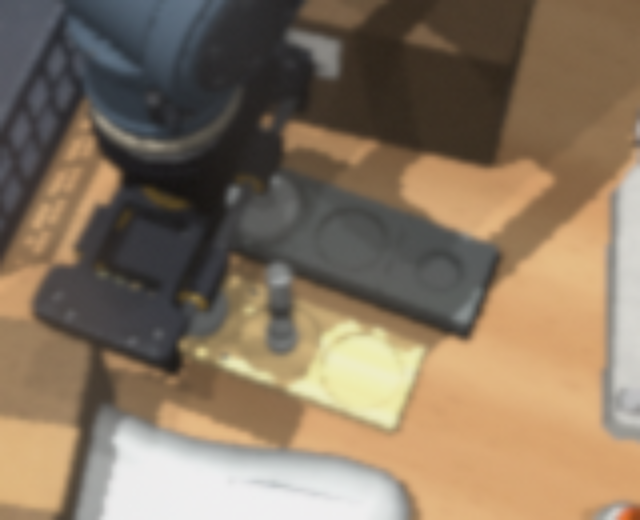

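>>> move_arm(series="0 0 0 0 0 0;0 0 0 0 0 0;0 0 0 0 0 0;0 0 0 0 0 0;0 0 0 0 0 0;0 0 0 0 0 0", jaw=0)

```text
time: 16.38
position: [0.6801, -0.1502, 0.098]
tool_rot: [0.719, 0.695, -0.0, -0.0]
ft_force: [-0.6, -0.3, 0.7]
grip_width: 0.0133
grip_force: 24.9
```

>>> move_arm(series="0 0 -30 0 0 0;0 0 -70 0 0 0;0 0 -105 0 0 0;0 0 -120 0 0 0;0 0 -120 0 0 0;0 0 -120 0 0 0")

```text
time: 16.88
position: [0.6802, -0.1501, 0.218]
tool_rot: [0.719, 0.695, 0.0, 0.0]
ft_force: [-0.2, 0.6, -3.9]
grip_width: 0.0132
grip_force: 24.9
```

```bash
python3 g.py .605 -.0795 .118 -.033
```

```text
16.8833 (array([ 68. , -77.6,  99.9]), array([ 0.,  0., -0.]))
```

>>> move_arm(series="27 -31 0 0 0 0;52 -60 0 0 0 0;68 -77.5 0 0 0 0;68 -77.5 0 0 0 0;68 -77.5 30 0 0 0;68 -77.5 65 0 0 0;68 -77.5 90 0 0 0;68 -77.5 97 0 0 0")

```text
time: 17.55
position: [0.6005, -0.0783, 0.1142]
tool_rot: [0.719, 0.695, -0.003, -0.006]
ft_force: [-0.8, -0.5, -3.3]
grip_width: 0.0134
grip_force: 25.0
```

>>> move_arm(series="0 0 1 0 0 0;0 0 1 0 0 0;0 0 1 0 0 0;0 0 1 0 0 0")

```text
time: 17.88
position: [0.6064, -0.08, 0.1214]
tool_rot: [0.719, 0.695, 0.001, 0.001]
ft_force: [-0.8, -0.0, -2.5]
grip_width: 0.0132
grip_force: 25.0
```

```bash
python3 g.py .605 -.0795 .101 -.033
```

```text
17.8833 (array([ 0.5, -1.5, 20.4]), array([ 0.2,  0.1, -0.1]))
```

>>> move_arm(series="0.5 -1 4 0 0 0;0.5 -1 8 0 0 0;0.5 -1 12 0 0 0;0.5 -1 15 0 0 0;0.5 -1 15 0 0 0;0.5 -1 15 0 0 0")

```text
time: 18.38
position: [0.6039, -0.0789, 0.1045]
tool_rot: [0.719, 0.695, -0.0, -0.0]
ft_force: [0.3, 0.2, -2.7]
grip_width: 0.013
grip_force: 25.0
```

>>> move_arm(series="0 0 1 0 0 0;0 0 2 0 0 0;0 0 3 0 0 0;0 0 3.5 0 0 0;0 0 3.5 0 0 0;0 0 3.5 0 0 0")

```text
time: 18.88
position: [0.6042, -0.079, 0.1014]
tool_rot: [0.719, 0.695, -0.0, -0.0]
ft_force: [0.7, -0.2, -1.9]
grip_width: 0.0129
grip_force: 25.0
```

>>> move_arm(series="0 0 0.5 0 0 0;0 0 0.7 0 0 0;0 0 0.7 0 0 0")

```text
time: 19.13
position: [0.6044, -0.0792, 0.1011]
tool_rot: [0.719, 0.695, 0.0, 0.0]
ft_force: [-0.7, -0.1, -0.1]
grip_width: 0.0132
grip_force: 25.0
```

>>> move_arm(series="0 0 0 0 0 0;0 0 0 0 0 0;0 0 0 0 0 0;0 0 0 0 0 0", jaw=0.4)

```text
time: 19.47
position: [0.6043, -0.079, 0.1008]
tool_rot: [0.719, 0.695, 0.0, 0.0]
ft_force: [-0.8, -0.0, 0.2]
grip_width: 0.031
grip_force: 0.0
```

>>> move_arm(series="0 0 -20 0 0 0;0 0 -50 0 0 0;0 0 -90 0 0 0;0 0 -115 0 0 0;0 0 -115 0 0 0;0 0 -115 0 0 0")

```text
time: 19.97
position: [0.6052, -0.0793, 0.2177]
tool_rot: [0.719, 0.695, 0.001, 0.002]
ft_force: [-0.5, 0.3, 0.1]
grip_width: 0.0345
grip_force: 0.0
```

```bash
python3 g.py .679 -.0985 .218 -.033
```

```text
19.9667 (array([-16.7,  74.4,   0.1]), array([ 0.3,  0.1, -0. ]))
```

>>> move_arm(series="-8 38 0 0 0 0;-15 67 0 0 0 0;-17 75 0 0 0 0;-17 75 0 0 0 0;-17 75 30 0 0 0;-17 75 60 0 0 0;-17 75 80 0 0 0;-17 75 80 0 0 0")

```text
time: 20.63
position: [0.6727, -0.0968, 0.1291]
tool_rot: [0.719, 0.695, -0.004, -0.007]
ft_force: [-1.3, 0.8, -0.7]
grip_width: 0.0348
grip_force: 0.0
```

>>> move_arm(series="0 0 15 0 0 0;0 0 30 0 0 0;0 0 39 0 0 0;0 0 39 0 0 0;0 0 39 0 0 0;0 0 39 0 0 0")

```text
time: 21.13
position: [0.679, -0.0987, 0.0978]
tool_rot: [0.719, 0.695, 0.0, 0.001]
ft_force: [0.1, -0.6, -0.3]
grip_width: 0.035
grip_force: 0.0
```

>>> move_arm(series="0 0 0 0 0 0;0 0 0 0 0 0;0 0 0 0 0 0;0 0 0 0 0 0;0 0 0 0 0 0;0 0 0 0 0 0", jaw=0)

```text
time: 21.63
position: [0.6788, -0.0986, 0.0971]
tool_rot: [0.719, 0.695, 0.0, 0.0]
ft_force: [-0.6, -0.6, 3.3]
grip_width: 0.0132
grip_force: 25.0
```

>>> move_arm(series="0 0 -30 0 0 0;0 0 -70 0 0 0;0 0 -105 0 0 0;0 0 -120 0 0 0;0 0 -120 0 0 0;0 0 -120 0 0 0")

```text
time: 22.13
position: [0.6785, -0.0986, 0.217]
tool_rot: [0.719, 0.695, 0.0, 0.0]
ft_force: [-0.5, 0.1, -2.8]
grip_width: 0.0132
grip_force: 25.0
```

```bash
python3 g.py .607 -.0225 .118 -.033;python3 - <<'E'
from rig import robot
from h import *
p=robot.camera("scene");cv2.imwrite("pics/s4.png",cv2.resize(p["img"][150:280,180:340,::-1],None,fx=4,fy=4))
E
```

```text
22.1333 (array([ 73.6, -74.1,  98.9]), array([ 0.1,  0. , -0. ]))
```

View pics/s4.png

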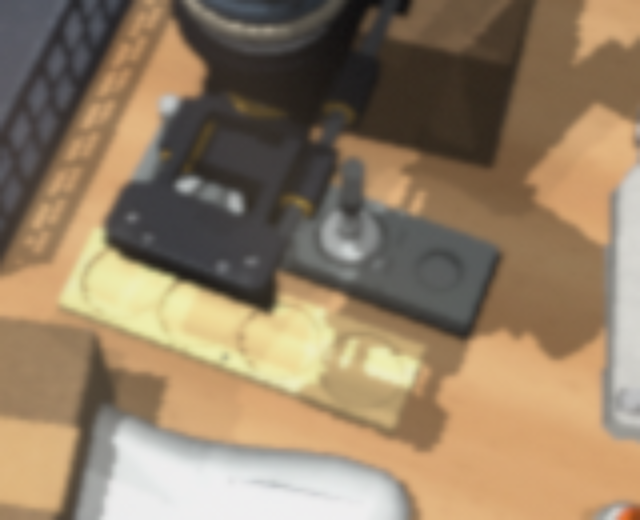

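>>> move_arm(series="28 -28 0 0 0 0;56 -56 0 0 0 0;73.5 -74 0 0 0 0;73.5 -74 0 0 0 0;73.5 -74 30 0 0 0;73.5 -74 65 0 0 0;73.5 -74 90 0 0 0;73.5 -74 96 0 0 0")

```text
time: 22.85
position: [0.6024, -0.0218, 0.1141]
tool_rot: [0.719, 0.695, -0.004, -0.006]
ft_force: [-0.6, 0.3, -1.8]
grip_width: 0.0129
grip_force: 25.0
```

>>> move_arm(series="0 0 1 0 0 0;0 0 1 0 0 0;0 0 1 0 0 0;0 0 1 0 0 0")

```text
time: 23.18
position: [0.6083, -0.023, 0.1212]
tool_rot: [0.719, 0.695, 0.001, 0.001]
ft_force: [0.6, 0.5, -0.6]
grip_width: 0.0131
grip_force: 25.0
```

```bash
python3 g.py .607 -.0225 .100 -.033
```

```text
23.1833 (array([ 0.4, -1.4, 21.2]), array([ 0.2,  0. , -0.1]))
```

>>> move_arm(series="0.4 -0.8 4 0 0 0;0.4 -0.8 8 0 0 0;0.4 -0.8 12 0 0 0;0.4 -0.8 15 0 0 0;0.4 -0.8 15 0 0 0;0.4 -0.8 15 0 0 0")

```text
time: 23.68
position: [0.6061, -0.0221, 0.1043]
tool_rot: [0.719, 0.695, -0.0, -0.0]
ft_force: [0.6, 0.6, -1.6]
grip_width: 0.0129
grip_force: 25.0
```

>>> move_arm(series="0 0 1 0 0 0;0 0 2 0 0 0;0 0 3 0 0 0;0 0 4 0 0 0;0 0 4.5 0 0 0;0 0 4.5 0 0 0;0 0 4.5 0 0 0")

```text
time: 24.27
position: [0.6063, -0.0222, 0.1002]
tool_rot: [0.719, 0.695, 0.0, 0.0]
ft_force: [-0.6, 0.6, -1.4]
grip_width: 0.0132
grip_force: 25.0
```

>>> move_arm(series="0 0 0.4 0 0 0;0 0 0.6 0 0 0;0 0 0.6 0 0 0")

```text
time: 24.52
position: [0.6065, -0.0222, 0.1001]
tool_rot: [0.719, 0.695, 0.0, 0.0]
ft_force: [-1.6, -0.2, 2.9]
grip_width: 0.0133
grip_force: 25.0
```

>>> move_arm(series="0 0 0 0 0 0;0 0 0 0 0 0;0 0 0 0 0 0;0 0 0 0 0 0", jaw=0.4)

```text
time: 24.85
position: [0.6063, -0.0222, 0.0994]
tool_rot: [0.719, 0.695, -0.0, -0.0]
ft_force: [0.1, 0.1, -0.5]
grip_width: 0.0307
grip_force: 0.0
```

>>> move_arm(series="0 0 -20 0 0 0;0 0 -50 0 0 0;0 0 -90 0 0 0;0 0 -130 0 0 0;0 0 -170 0 0 0;0 0 -210 0 0 0;0 0 -250 0 0 0;0 0 -250 0 0 0")

```text
time: 25.52
position: [0.6104, -0.0229, 0.3593]
tool_rot: [0.719, 0.695, 0.005, 0.008]
ft_force: [0.6, 0.6, -0.4]
grip_width: 0.0348
grip_force: 0.0
```

>>> move_arm(series="35 0 0 0 0 0;70 0 0 0 0 0;70 0 0 0 0 0;-100 0 0 0 0 0;-100 0 0 0 0 0;-100 0 0 0 0 0;-100 0 0 0 0 0;-100 0 0 0 0 0")

```text
time: 26.18
position: [0.6027, -0.1295, 0.3488]
tool_rot: [0.721, 0.693, -0.002, 0.002]
ft_force: [-0.2, 0.7, 0.1]
grip_width: 0.0347
grip_force: 0.0
```

```bash
python3 - <<'E'
from rig import robot
from h import *
p=robot.camera("scene");cv2.imwrite("pics/s5.png",cv2.resize(p["img"][130:290,180:360,::-1],None,fx=3.5,fy=3.5))
print(robot.get_obs()["position"])
E
```

```text
[ 0.60261664 -0.12683824  0.34872586]
```

View pics/s5.png

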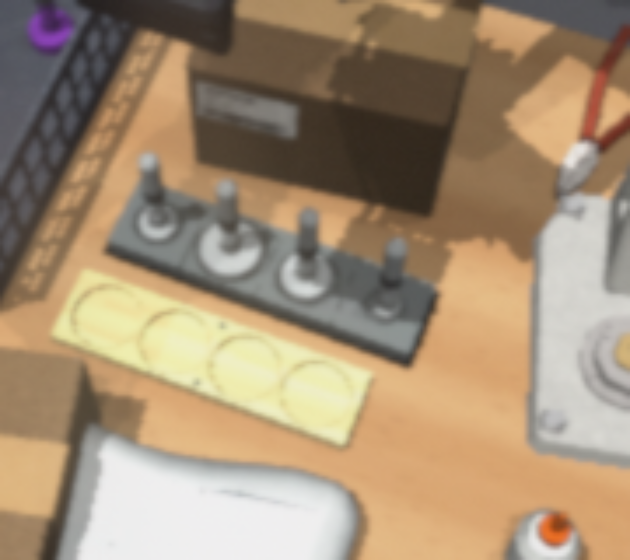

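All four drivers stand upright in their own seats: b at (157,218), d at (230,248), c at (306,275), a at (388,300). The rack is empty and the bottle is in place.

```bash
python3 -c "
from rig import robot
print(robot.hand_in())"
```

```text
the job is handed in; nothing more can be done
None
```

All four drivers are standing upright and released in the seats of their own size, and the job was handed in at about 26 s; the hand-in returned no verdict.

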